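# Load the fabric thickness gauge

## Task

Slide the larger of the two handled slotted weights sideways onto the gauge's stem so that it lies flat and fully home on the weight already there, with the two slots at least a quarter turn apart. Then throw the gauge's lever all the way to the back to lower the load. Leave the smaller weight and the other things on the table where they are.

Things in the scene. Friction and masses are not known exactly. Their poses are not given: they have to be found in the camera images.
- rig: Bench thickness gauge, fixed to the table. Origin on the table right under its stem; z up, x to the gauge's back (away from the robot, within 0.2 rad). Grey base plate 15 mm high, x -95 to +85, y -235 to +85 mm. A round load plate (110 mm across, top at z 66 mm) on the stem carries the weights. The sides towards -x and +y are open.
- stem (a point): Point on the axis of the upright steel stem (10 mm thick, through load plate and up into the head), at the top of the load plate, z 66 mm, where the base weight rests until the lever is thrown. Axes as the gauge's.
- head (a point): Centre of the underside of the round grey head over the stem: 80 mm across, from z 168 to 230 mm, 168 mm above the gauge's origin. It closes the stem's top: a weight can only come in from the side, below it.
- column (a point): Top centre, z 240 mm, of the steel column (32 mm thick, its cap 52 mm) at gauge x +50, y -105 mm; from it a grey arm, 34 mm wide, z 190 to 225 mm, runs straight to the head.
- base_weight: Plain aluminium slotted disc without a handle, loose, already on the stem and lying on the load plate: 130 mm across, 12 mm thick. A straight slot 16 mm wide runs from 8 mm behind its centre out to the rim along its +x. Origin: centre of its underside; z up.
- base_weight_slot (a point): Point in the base weight's slot, 52 mm from its centre along its +x, at mid thickness: tells which way that slot points.
- big_weight: The larger handled weight on the table, 0.24 to 0.38 kg: flat aluminium disc 104 mm across, 12 mm thick. A straight slot 16 mm wide runs from 8 mm behind its centre out to the rim along its +x. Opposite, an upright handle block on the rim: x -46 to -82 mm, 16 mm thick in y, from the underside up to 48 mm. Origin: centre of the underside; z up.
- big_weight_slot (a point): Mouth of the big weight's slot, 52 mm from its centre along its +x, at mid thickness.
- big_weight_handle (a point): Point in the big weight's handle block, on its mid plane, 70 mm from the disc's centre along -x and 32 mm above the underside; pinched across the disc's y (16 mm). Axes as the disc's.
- small_weight: The smaller handled weight, same shape, left where it lies: disc 72 mm across, 12 mm thick, handle block 16 mm thick and 40 mm high at x -30 to -66 mm, slot along +x. Origin: centre of the underside.
- lever (a joint): Lowering lever of the gauge, rad: 0 leaning to the front (gauge -x), 0.9 (its stop) leaning to the back. It stays where left; about 3 N at the ball moves it. Throwing it lowers stem, load plate and weights by 6 mm.
- lever_tip (a point): Centre of the lever's black ball, 28 mm across. The lever pivots about a line along the gauge's y at gauge x 0, y -195, z 38 mm, over a grey block (70 x 50 mm, top z 40 mm, hub to 51 mm); pivot to ball 90 mm. At lever 0 the ball is at gauge x -39, z 119 mm; at 0.9 at x +39, z 119 mm.
- thread_cone: Bystander: pale cone of thread, 64 mm across, 100 mm high. Origin at its underside.
- tin: Bystander: low round red tin, 92 mm across, 34 mm high. Origin at its underside.
- marker: Bystander: white and black marker pen lying down, 120 mm long, 18 mm thick. Origin at its underside.
- glue: Bystander: white bottle with orange cap, 54 mm across, 150 mm high. Origin at its underside.
- mug: Bystander: blue mug, 80 mm across, 90 mm high. Origin at its underside.
- ruler: Bystander: wooden ruler lying flat, 300 x 32 x 5 mm, long along its x. Origin at its underside.
- clip: Bystander: steel bulldog clip, about 85 x 75 mm, 35 mm high. Origin at its underside.
Not all that is in view belongs to the job. What is shaped like the big_weight but black or turquoise is not meant. Several things have the shape of the base_weight; the one meant has the colours described above.

How it is judged:
On the way, in this order (a step that is already met when the one before it is completed fails the run):
1. the big weight lies flat and home on the base weight, slots at least about a quarter turn apart (horizontal distance between big_weight and stem below 0.01 m and z of big_weight in the frame of base_weight between 0.009 and 0.015 m and angle between big_weight's own z axis and vertical below 0.07 rad and horizontal distance between base_weight and stem below 0.012 m and horizontal distance between big_weight_slot and base_weight_slot above 0.06 m), for 0.2 s.
2. the lever is thrown to the back (value of joint lever above 0.78 rad), for 0.2 s.
At the end, for the whole second after the job is handed in: Big weight flat (tilt under 0.07 rad) on the base weight (underside 9 to 15 mm above its underside), centre within 10 mm of the stem axis (base weight 12 mm), slot points over 60 mm apart (about 70 degrees), lever past 0.78 rad, both weights at rest (all of step 1 and value of joint lever above 0.78 rad and linear speed of each of big_weight, base_weight below 0.02 m/s); the robot touches nothing.
It fails at once if the smaller weight is moved by more than 20 mm (distance of small_weight from where it was at the start of the episode above 0.02 m).
It fails at once if another thing on the table is moved by more than 30 mm (distance of any of thread_cone, tin, marker, glue, mug, ruler, clip from where it was at the start of the episode above 0.03 m).
It also fails if it takes over 58 s, if anything falls off the work surface, if the arm or the gripper's body presses on something with over 40 N, if the wrist force passes 120 N, or if a joint passes its speed limit or range.

## Robot

A 6-joint arm with a two-finger parallel gripper is mounted at the origin on the work surface. World frame = base frame: x ahead of the robot, y to its left, z up, the work surface at z = 0. Lengths are in m, angles in rad, forces in N, time in s.
With the tool pointing down it reaches from about 0.4 to 0.825 m from the base axis. Payload 7 kg.
Tool frame: the origin (TCP) lies at the very end of the fingers, on their centre line; the grasp point (between the pads) lies 19 mm behind it; z points along the fingers, y is the line along which they close (so a half turn about z gives the same grasp; the last joint's range is limited). The gripper opens to 88 mm and grips with 3 to 60 N. Pads are 19 mm wide; open, the fingers measure 130 mm over their backs; the gripper's body (78 mm by 193 mm) begins 47 mm behind the grasp point.
Start: joints at [-0.929, 0.359, 0.012, 0, -1.224, -0.288], TCP at [0.234, -0.633, 0.227] pointing down, gripper open.
Joint ranges: [-3.07, 3.07], [-1.43, 2.12], [-1.02, 1.25], [-3.03, 1.67], [-3.05, -0], [-3.03, 3.03]. Speed limits (rad/s): [2.39, 2.39, 3.01, 3.14, 3.14, 3.14].

## Interface

Orientations are given as a unit quaternion [w, x, y, z].
In Python, from station import robot gives the robot as it stands. The module is installed in compiled form; this text tells all that it offers.
- The arm moves only by the tool jog_arm, never from a script. Its argument "commands" is a list of rows, each a list of 5 numbers: the opening, from -1 (shut) to 1 (fully open), so that 0 is half open, then the shift along the tool's x, y, z each as a share of 0.02 m, from -1 to 1, then the turn about the tool's z as a share of 0.1 rad, from -1 to 1. A call has 1 to 12 rows; each row shifts and turns the commanded pose from where the row before left it, along the tool's axes as they then stand; what a row does not reach is not made up. A row lasts 1/10 s, in which the tool goes at most 50 mm and 8.59 degrees, less where a joint would pass 70% of its speed; a pose out of reach is approached as far as the arm can. A call with a number of a shift or a turn outside -1 to 1 is refused whole. A call with a gripper value outside its range is refused whole. The fingers move at their own pace and stop on an object; "newtons" is the grip in N (left out, the last holds). Time passes only in rows, so rows that do not move let the fingers close. It gives the time, the measured TCP pose, the force, the opening and the grip force at its end, in the units of the state.
- robot.get_obs(): the state, without advancing time (a new reading comes with each control period).
- robot.get_image(name): name is "side" or "top"; returns the picture (384x512x3 uint8, red, green, blue); there is no depth.
- robot.calibration(name): a dict with "fx", "fy", "cx", "cy" (pixels), "extrinsics" (4x4, takes a point from world to camera coordinates). Camera axes: x right, y up, looking along -z (the intrinsics and any distortion apply to the point x, -y, -z); pixel columns grow to the right and rows downward; lengths in m; the calibration is good to about 2 mm. A picture is of the moment at which its call begins. calibration takes no time and is no camera call.
- robot.hand_in(): hands the job in; it is judged then, once.
The state is a dict: "clock": time; "q": joint angles; "joint_velocities": joint speeds; "joint_torque": joint torques, N m; "tool_pos": TCP position; "ee_rot": TCP orientation; "force": force on the tool from outside, world axes, zero at the start; "ft_torque": the same for the moment, N m; "finger_gap": opening from 0.0 (shut) to 1.0 (fully open); "gripper_force": force on a finger pad.
Only numpy, scipy, OpenCV 4.12 (cv2) and the standard library are available. Lean on these libraries where they do the work, as an engineer would, in place of code of your own. Each camera call takes 0.05 s, during which the arm holds its last target. There are 200 camera calls.

## Working session

There is one attempt and no reset: what is moved stays moved. The work goes in short steps, Python scripts to look and compute and a tool call to move; the robot and the scene stay as the last step left them, time stands still between calls to the robot, and variables do not carry over. Pictures are saved under pics/ and viewed, at most 10 in all, crops included, and the job is handed in when it is done.

Besides the shell and the picture viewer there is one more tool, called as name(argument=value, ...) on one line, values as JSON. jog_arm: Moves the arm, as the interface text tells. Shift numbers are shares of 0.02 m and turn numbers shares of 0.1 rad, none past 1 either way. Its arguments: {"type":"object","properties":{"commands":{"type":"array","items":{"type":"array","items":{"type":"number"}}},"newtons":{"type":"number"}},"required":["commands"]}

```bash
mkdir -p pics; python3 - <<'E'
from station import robot
import cv2,numpy as np
for n in("top","side"):
    im=robot.get_image(n); cv2.imwrite(f"pics/{n}0.png",im[:,:,::-1])
    c=robot.calibration(n); print(n,c["fx"],c["fy"],c["cx"],c["cy"],[k for k in c]); print(np.round(c["extrinsics"],3))
o=robot.get_obs();print(o["tool_pos"],o["ee_rot"],o["clock"],o["finger_gap"])
a=cv2.imread("pics/top0.png");b=cv2.imread("pics/side0.png")
E
```

```text
top 401.65122928223184 401.65122928223184 257.54440637265014 191.41475276506006 ['fx', 'fy', 'cx', 'cy', 'extrinsics']
[[ 5.200e-02 -9.990e-01  1.000e-03  1.600e-02]
 [ 9.780e-01  5.100e-02  2.000e-01 -5.030e-01]
 [-2.000e-01 -1.000e-02  9.800e-01 -1.443e+00]
 [ 0.000e+00  0.000e+00  0.000e+00  1.000e+00]]
side 478.66040357066805 478.66040357066805 256.0399101161294 190.05746814118098 ['fx', 'fy', 'cx', 'cy', 'extrinsics']
[[-0.816 -0.577 -0.009  0.401]
 [ 0.376 -0.543  0.75  -0.3  ]
 [-0.438  0.609  0.661 -1.177]
 [ 0.     0.     0.     1.   ]]
[ 0.23370067 -0.6327975   0.22570345] [-2.06488011e-04 -1.75931624e-01  9.84402100e-01  7.25191401e-04] 0.1 1.0015084533567493
```

View pics/top0.png

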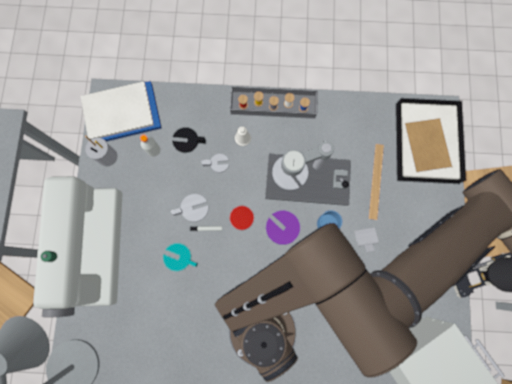

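View pics/side0.png

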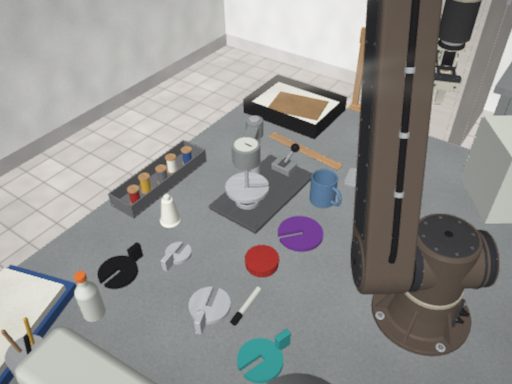

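Top view: the big aluminium weight is at (194,208). Lookalikes are the small one at (219,163), the black one at (185,140) and the turquoise one at (178,257). The aluminium base weight is on the gauge at (290,172), with a purple lookalike at (283,227). The lever ball is at (345,184) in the top view and (295,148) in the side view.

```bash
cat >h.py <<'E'
import numpy as np,cv2
from station import robot
def proj(n,P):
    c=robot.calibration(n);E=np.array(c["extrinsics"]);p=np.atleast_2d(P)@E[:3,:3].T+E[:3,3]
    return np.c_[c["cx"]+c["fx"]*p[:,0]/-p[:,2],c["cy"]-c["fy"]*p[:,1]/-p[:,2]]
def ray(n,uv):
    c=robot.calibration(n);E=np.array(c["extrinsics"]);R=E[:3,:3];u,v=uv
    d=R.T@np.array([(u-c["cx"])/c["fx"],-(v-c["cy"])/c["fy"],-1]);return -R.T@E[:3,3],d/np.linalg.norm(d)
def plane(n,uv,z):
    o,d=ray(n,uv);return o+d*(z-o[2])/d[2]
def tri(a,b):
    o1,d1=ray("top",a);o2,d2=ray("side",b);t=np.linalg.lstsq(np.c_[d1,-d2],o2-o1,rcond=None)[0]
    return (o1+t[0]*d1+o2+t[1]*d2)/2,np.linalg.norm(o1+t[0]*d1-o2-t[1]*d2)
E
python3 - <<'E'
from h import *
a=cv2.imread("pics/top0.png");b=cv2.imread("pics/side0.png")
A=cv2.resize(a[180:240,160:240],(400,300),interpolation=cv2.INTER_CUBIC)
B=cv2.resize(a[140:215,260:360],(400,300),interpolation=cv2.INTER_CUBIC)
C=cv2.resize(b[275:335,175:255],(400,300),interpolation=cv2.INTER_CUBIC)
D=cv2.resize(b[135:225,205:325],(400,300),interpolation=cv2.INTER_CUBIC)
cv2.imwrite("pics/c1.png",np.vstack([np.hstack([A,B]),np.hstack([C,D])]))
# contours
g=cv2.cvtColor(a,cv2.COLOR_BGR2HSV);m=((g[...,2]>150)&(g[...,1]<40)).astype(np.uint8)
for (x0,y0,x1,y1) in[(165,185,225,235),(265,145,315,195)]:
    mm=np.zeros_like(m);mm[y0:y1,x0:x1]=m[y0:y1,x0:x1]
    for c in cv2.findContours(mm,0,2)[0]:
        if cv2.contourArea(c)>60: print(cv2.boundingRect(c),cv2.minEnclosingCircle(c),cv2.contourArea(c))
print("big centre",plane("top",(195,207.5),.012),"tri lever",tri((345.5,184),(295,148)))
E
```

```text
(165, 185, 60, 50) ((194.5, 209.5), 38.347198486328125) 2891.0
(265, 145, 50, 45) ((289.5, 166.0), 32.26850509643555) 1331.5
big centre [0.43551745 0.27518172 0.012     ] tri lever (array([ 0.53261816, -0.27199634,  0.11182252]), np.float64(0.00025008774315940323))
```

View pics/c1.png

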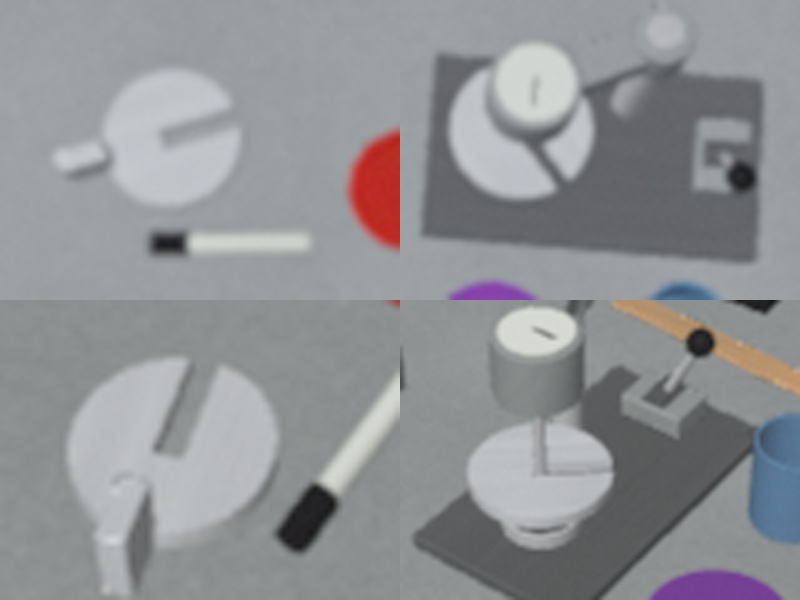

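The crop confirms it: the aluminium big weight has its disc centre at top (194.4,207.4), handle top at (176,211.6) and slot mouth at (207.6,202.4). The base weight's slot points towards the robot's front-right, at (300.7,185.7). The gauge plate corners are (269.3,153.7), (350.8,160), (348.8,205.5) and (265.8,198.7).

```bash
python3 - <<'E'
from h import *
np.set_printoptions(precision=4,suppress=True)
from scipy.optimize import least_squares
img=np.array([(269.3,153.7),(350.8,160),(348.8,205.5),(265.8,198.7)])
W=np.array([plane("top",p,.015) for p in img])
G=np.array([(85,85),(85,-235),(-95,-235),(-95,85)])/1000
def f(p):
    c,s=np.cos(p[2]),np.sin(p[2]);return ((G@np.array([[c,s],[-s,c]])+p[:2])-W[:,:2]).ravel()
r=least_squares(f,[.6,-.1,0]);print("rig",r.x,r.fun)
c,s=np.cos(r.x[2]),np.sin(r.x[2]);T=lambda x,y:np.array([r.x[0]+c*x-s*y,r.x[1]+s*x+c*y])
print("lever by rig",T(-.039,-.195),"head",plane("top",(293.75,160.75),.23),"stem in side",tri((345.5,184),(295,148))[0])
print("base c",plane("top",(290.5,172.5),.078),"slot",plane("top",(300.75,185.75),.078))
C=plane("top",(194.4,207.4),.012);S=plane("top",(207.6,202.4),.012);H=plane("top",(176,211.6),.048)
print("big",C,"slot",S,np.linalg.norm(S-C),np.arctan2(*(S-C)[1::-1]),"handle",H,np.linalg.norm((C-H)[:2]),np.arctan2(*(C-H)[1::-1]))
# side check: C crop scale5 offset(175,275)
C2=plane("side",(175+172/5,275+150/5-300/5*0+0),.012)
print("side disc",plane("side",(175+172/5,275+(445-300)/5),.012),"handle top",plane("side",(175+123/5,275+(505-300)/5),.048))
print("side stem at base top",plane("side",(205+540/800*0+ (540-400)*.3,135+(470-300)*.3),.078),"head top",plane("side",(205+(537-400)*.3,135+(331-300)*.3),.23))
print("side base c",plane("side",(205+(540-400)*.3,135+(470-300)*.3),.078),"slot",plane("side",(205+(612-400)*.3,135+(468-300)*.3),.078))
o=robot.get_obs();from scipy.spatial.transform import Rotation as R
q=o["ee_rot"];print(R.from_quat([q[1],q[2],q[3],q[0]]).as_matrix())
E
```

```text
rig [ 0.5743 -0.0764 -0.0308] [ 0.001   0.0019  0.0002 -0.0016 -0.0006 -0.0027 -0.0007  0.0023]
lever by rig [ 0.5293 -0.2701] head [ 0.5751 -0.0748  0.23  ] stem in side [ 0.5326 -0.272   0.1118]
base c [ 0.5737 -0.0764  0.078 ] slot [ 0.5257 -0.1156  0.078 ]
big [0.4358 0.2775 0.012 ] slot [0.4575 0.229  0.012 ] 0.05309722521914661 -1.14886389902866 handle [0.4111 0.3379 0.048 ] 0.06530363510981069 -1.1827584593054574
side disc [0.4322 0.2831 0.012 ] handle top [0.4113 0.3403 0.048 ]
side stem at base top [ 0.5727 -0.0702  0.078 ] head top [ 0.572  -0.0705  0.23  ]
side base c [ 0.5727 -0.0702  0.078 ] slot [ 0.5215 -0.1088  0.078 ]
[[-0.9381 -0.3464 -0.0007]
 [-0.3464  0.9381  0.0014]
 [ 0.0002  0.0015 -1.    ]]
```

jog_arm(commands=[[0,0,0,-1,-1],[0,0,0,-1,-1],[0,0,0,-1,-1],[0,0,0,-1,-1],[0,0,0,-1,-1],[0,0,0,0,-1],[0,0,0,0,-1],[0,0,0,0,-1],[0,0,0,0,-1],[0,0,0,0,-1],[0,0,0,0,-1],[0,0,0,0,-1]], newtons=60)

```text
clock: 1.3
tool_pos: [0.2338, -0.633, 0.3259]
ee_rot: [0.0, -0.703, 0.712, 0.001]
force: [-0.3, -0.3, 0.5]
finger_gap: 0.497
gripper_force: 0.0
```

jog_arm(commands=[[0,0,0,0,-1],[0,0,0,0,-1],[0,0,0,0,-1],[0,0,0,0,-1],[0,0,0,0,-0.3],[0,-0.8,-1,0,0],[0,-0.8,-1,0,0],[0,-0.8,-1,0,0],[0,-0.8,-1,0,0],[0,-0.8,-1,0,0],[0,-0.8,-1,0,0],[0,-0.8,-1,0,0]])

```text
clock: 2.5
tool_pos: [0.3173, -0.4733, 0.3261]
ee_rot: [-0.0, 0.837, -0.547, -0.0]
force: [0.5, -0.2, 0.6]
finger_gap: 0.502
gripper_force: 0.0
```

jog_arm(commands=[[0,-0.8,-1,0,0],[0,-0.8,-1,0,0],[0,-0.8,-1,0,0],[0,-0.8,-1,0,0],[0,-0.8,-1,0,0],[0,-0.8,-1,0,0],[0,-0.8,-1,0,0],[0,-0.8,-1,0,0],[0,-0.8,-1,0,0],[0,-0.8,-1,0,0],[0,-0.8,-1,0,0],[0,-0.8,-1,0,0]])

```text
clock: 3.7
tool_pos: [0.46, -0.2012, 0.3263]
ee_rot: [0.0, 0.837, -0.547, -0.0]
force: [0.2, -0.1, 0.1]
finger_gap: 0.498
gripper_force: 0.0
```

jog_arm(commands=[[0,-1,-0.3,0,0],[0,-1,-0.3,0,0],[0,-1,-0.3,0,0],[0,-1,-0.3,0,0],[0,-1,-0.3,0,0],[0,-1,-0.3,0,0],[0,-1,-0.3,0,0],[0,-1,-0.3,0,0],[0,-1,-0.3,0,0],[0,-1,-0.3,0,0],[0,-1,-0.3,0,0],[0,-1,-0.3,0,0]])

```text
clock: 4.9
tool_pos: [0.429, 0.0472, 0.3264]
ee_rot: [0.0, 0.837, -0.547, -0.0]
force: [1.6, -0.7, 0.5]
finger_gap: 0.502
gripper_force: 0.0
```

jog_arm(commands=[[0,-1,-0.3,0,0],[0,-1,-0.3,0,0],[0,-1,-0.3,0,0],[0,-1,-0.3,0,0],[0,-1,-0.3,0,0],[0,-1,-0.3,0,0],[0,-1,-0.3,0.5,0],[0,-1,-0.3,1,0],[0,-1,-0.3,1,0],[0,-1,-0.3,1,0],[0,-1,-0.3,1,0],[0,-1,-0.3,1,0]])

```text
clock: 6.1
tool_pos: [0.3987, 0.2958, 0.2156]
ee_rot: [0.0, 0.837, -0.547, -0.0]
force: [1.2, 1.3, 1.3]
finger_gap: 0.496
gripper_force: 0.0
```

jog_arm(commands=[[0,-1,-0.4,1,0],[0,-1,-0.4,1,0],[0,-0.35,-0.4,1,0],[0,0,0,0.5,0],[0,0,0,0,0]])

```text
clock: 6.6
tool_pos: [0.4014, 0.3467, 0.1448]
ee_rot: [0.002, 0.837, -0.547, -0.0]
force: [0.4, -0.6, 0.1]
finger_gap: 0.506
gripper_force: 0.0
```

```bash
python3 - <<'E'
from h import *
a=robot.get_image("top");b=robot.get_image("side")
t=robot.get_obs();print(t["tool_pos"],proj("top",t["tool_pos"]),proj("side",t["tool_pos"]))
A=cv2.resize(a[170:250,140:240],(500,400),interpolation=cv2.INTER_CUBIC)[:,:400]
B=cv2.resize(b[255:355,145:245],(400,400),interpolation=cv2.INTER_CUBIC)
cv2.imwrite("pics/g1.png",np.hstack([A,B])[:,:,::-1])
E
```

```text
[0.40229048 0.34748226 0.14701166] [[167.2916474  209.63792284]] [[196.6931373  294.19027308]]
```

View pics/g1.png

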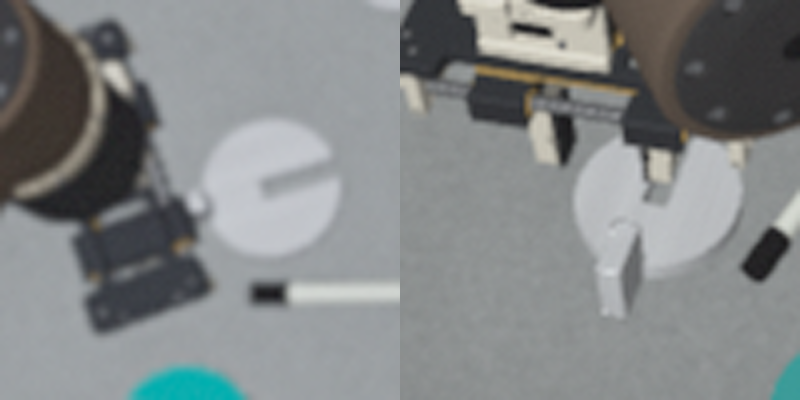

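Side view: the finger tips straddle the handle line at (196.5,297), matching the projected TCP, and the handle top is at (200.5,316). I'll shift about 3.5 mm, descend and grip.

jog_arm(commands=[[0,-0.1,-0.18,1,0],[0,0,0,1,0],[0,0,0,1,0],[0,0,0,1,0],[0,0,0,1,0],[0,0,0,1,0],[0,0,0,0.7,0],[0,0,0,0,0],[-1,0,0,0,0],[-1,0,0,0,0],[-1,0,0,0,0],[-1,0,0,0,0]], newtons=60)

```text
clock: 7.9
tool_pos: [0.4054, 0.3522, 0.0136]
ee_rot: [-0.001, 0.837, -0.547, 0.0]
force: [1.0, 1.4, 1.3]
finger_gap: 0.198
gripper_force: 0.8
```

jog_arm(commands=[[-1,0,0,0,0],[-1,0,0,0,0],[-1,0,0,0,0],[-1,0,0,-0.5,0],[-1,0,0,-0.5,0],[-1,0,0,-0.5,0],[-1,0,0,-0.5,0],[-1,0,0,0,0]])

```text
clock: 8.7
tool_pos: [0.4053, 0.352, 0.0544]
ee_rot: [-0.001, 0.837, -0.547, -0.0]
force: [-0.4, -0.3, -3.6]
finger_gap: 0.177
gripper_force: 59.9
```

```bash
python3 - <<'E'
from h import *
a=robot.get_image("top");b=robot.get_image("side")
t=robot.get_obs();print(t["tool_pos"],t["finger_gap"],t["gripper_force"],t["force"])
A=cv2.resize(a[170:250,140:240],(500,400),interpolation=cv2.INTER_CUBIC)[:,:400]
B=cv2.resize(b[255:355,145:245],(400,400),interpolation=cv2.INTER_CUBIC)
cv2.imwrite("pics/g2.png",np.hstack([A,B])[:,:,::-1])
E
```

```text
[0.40470786 0.35126043 0.05287206] 0.17480288943353273 59.93773341178894 [-0.01278394  0.41750586 -3.61742652]
```

View pics/g2.png

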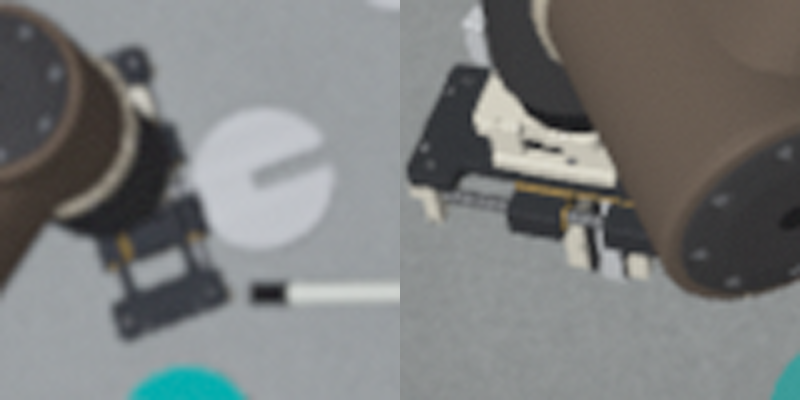

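The weight is held (gap 15.4 mm, 3.6 N lifted). The disc appears at top pixel (192.6,205.6). Now I'll raise it, turn so its slot points to about -0.5 rad, and carry it to the gauge.

jog_arm(commands=[[-1,0,0,-1,0],[-1,0,0,-1,0],[-1,0,0,-1,-0.6],[-1,0,0,0,-1],[-1,0,0,0,-1],[-1,0,0,0,-1],[-1,0,0,0,-1],[-1,0,0,0,-1],[-1,0,0,0,-1],[-1,0,0,0,0]])

```text
clock: 9.8
tool_pos: [0.4044, 0.3507, 0.1119]
ee_rot: [0.001, 0.969, -0.246, -0.0]
force: [-0.2, 0.3, -3.8]
finger_gap: 0.18
gripper_force: 59.9
```

jog_arm(commands=[[-1,0.7,1,0,0],[-1,0.7,1,0,0],[-1,0.7,1,0,0],[-1,0.7,1,0,0],[-1,0.7,1,0,0],[-1,0.7,1,0,0],[-1,0.7,1,0,0],[-1,0.7,1,0,0],[-1,0.7,1,0,0],[-1,0.7,1,0,0],[-1,0.7,1,0,0],[-1,0,0,0,0]])

```text
clock: 11.0
tool_pos: [0.4338, 0.0814, 0.1121]
ee_rot: [0.001, 0.968, -0.249, -0.001]
force: [0.2, 0.9, -4.2]
finger_gap: 0.178
gripper_force: 59.9
```

```bash
python3 - <<'E'
from h import *
a=robot.get_image("top");b=robot.get_image("side")
t=robot.get_obs();p=t["tool_pos"];print(p,t["ee_rot"],t["finger_gap"])
q=t["ee_rot"];th=2*np.arctan2(q[2],q[1]);d=np.array([np.cos(th),np.sin(th),0]);u=np.array([-d[1],d[0],0])
for n,im in(("top",a),("side",b)):
    c=p+.077*d;ang=np.linspace(0,2*np.pi,40)
    for z in(0,):
        pass
    print(n,"pred disc top centre",proj(n,c),"slot mouth",proj(n,c+.052*d),"stem78",proj(n,[.574,-.074,.078]))
A=cv2.resize(a[130:230,210:310],(400,400),interpolation=cv2.INTER_CUBIC)
B=cv2.resize(b[130:230,185:285],(400,400),interpolation=cv2.INTER_CUBIC)
cv2.imwrite("pics/g3.png",np.hstack([A,B])[:,:,::-1])
E
```

```text
[0.43462555 0.08338858 0.11241892] [ 1.26381505e-04  9.68716539e-01 -2.48169747e-01 -1.66752454e-04] 0.17771717538656528
top pred disc top centre [[256.1993661  187.82349854]] slot mouth [[263.8157001  175.77368492]] stem78 [[289.85837738 172.38155132]]
side pred disc top centre [[242.42581729 209.27790685]] slot mouth [[234.58327553 197.70229977]] stem78 [[247.39657951 185.13363759]]
```

View pics/g3.png

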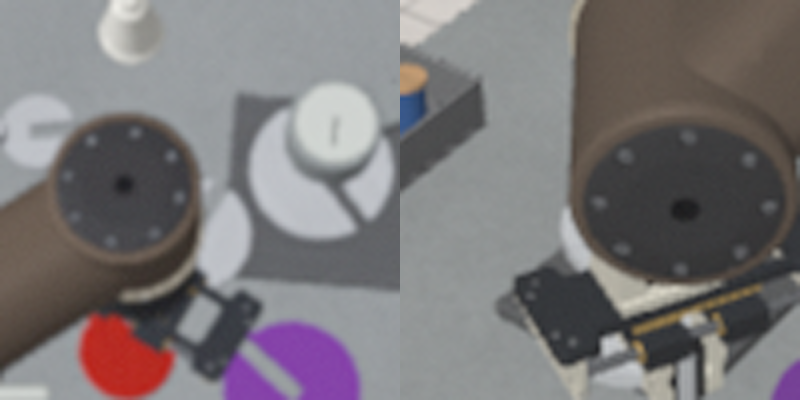

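```bash
python3 - <<'E'
from h import *
np.set_printoptions(precision=4,suppress=True)
p=np.array([.4047,.3513,.0529]);d=np.array([np.cos(-1.158),np.sin(-1.158),0])
g=cv2.imread("pics/g2.png")[:,:400];h=cv2.cvtColor(g,cv2.COLOR_BGR2GRAY)
m=(h>192).astype(np.uint8);m[:, :195]=0;m[260:]=0;m[:95]=0
c=max(cv2.findContours(m,0,2)[0],key=cv2.contourArea);hull=cv2.convexHull(c)
print(cv2.boundingRect(c),cv2.minEnclosingCircle(hull))
(x,y),r=cv2.minEnclosingCircle(hull);px=(140+x/5,170+y/5)
C=plane("top",px,.053);print("pred px",proj("top",p+.078*d),"seen",px,"world",C,"err",C-(p+.078*d))
print("radius px seen",r/5,"pred",np.linalg.norm(proj("top",p+.078*d+[0,.052,0])-proj("top",p+.078*d)))
# head: side/ top circles
b=cv2.imread("pics/side0.png")
print("head tri",tri((293.75,160.75),(246.1,144.3)))
# stem line in side: horizontal gradient between head and base weight
B=cv2.cvtColor(b,cv2.COLOR_BGR2GRAY)
for r in(172,175,178): print(r,B[r,238:258])
print(proj("side",[[.574,-.075,.10],[.574,-.075,.12]]))
E
```

```text
(197, 113, 130, 129) ((263.2744140625, 178.59764099121094), 66.88687133789062)
pred px [[192.0605 205.5228]] seen (192.6548828125, 205.7195281982422) world [0.4354 0.2776 0.053 ] err [-0.0006 -0.0023  0.0001]
radius px seen 13.377374267578125 pred 14.077190537850706
head tri (array([ 0.5761, -0.0753,  0.2255]), np.float64(0.0007519207448239945))
172 [149 156 160 167 170 177 170 164 163 143 150 174 173 179 182 181 174 167
 157 143]
175 [188 187 189 189 189 188 179 167 165 146 159 190 191 189 189 191 190 190
 192 193]
178 [195 195 196 195 195 194 187 172 165 148 158 186 193 192 192 191 192 191
 191 191]
[[247.4423 179.2874]
 [247.3011 174.0344]]
```

Prediction and observation agree to about 2 mm (top view reads y about 2 mm low), so the stem is at about (0.575,-0.073). Moving to pre-insert.

jog_arm(commands=[[-1,0.6,0.87,0,0],[-1,0.6,0.87,0,0],[-1,0.6,0.87,0,0],[-1,0.6,0.87,0,0],[-1,0,0,0.55,0],[-1,0,0,0,0]])

```text
clock: 11.7
tool_pos: [0.4429, 0.0001, 0.1003]
ee_rot: [0.001, 0.969, -0.247, -0.001]
force: [-0.7, 0.8, -3.8]
finger_gap: 0.18
gripper_force: 59.9
```

```bash
python3 - <<'E'
from h import *
a=robot.get_image("top");b=robot.get_image("side")
t=robot.get_obs();p=t["tool_pos"];q=t["ee_rot"];th=2*np.arctan2(q[2],q[1]);d=np.array([np.cos(th),np.sin(th)]);y=np.array([d[1],-d[0]])
e=np.array([.575,-.073])-p[:2];print(p,th,"ahead",e@d,"lat y_t",e@y,t["force"])
A=cv2.resize(a[130:210,230:310],(400,400),interpolation=cv2.INTER_CUBIC)
B=cv2.resize(b[140:240,195:295],(400,400),interpolation=cv2.INTER_CUBIC)
cv2.imwrite("pics/g4.png",np.hstack([A,B])[:,:,::-1])
E
```

```text
[0.44365679 0.00070627 0.10125642] -0.497846951073813 ahead 0.15059713826005874 lat y_t 0.002038294052690725 [-0.63027877 -0.22793791 -3.22773534]
```

View pics/g4.png

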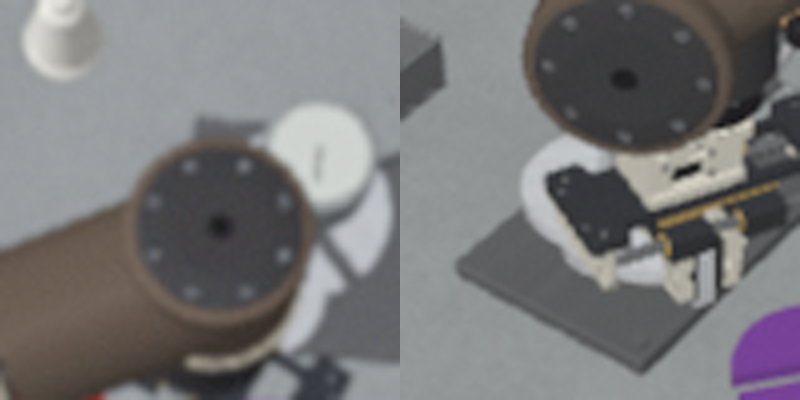

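Both views are mostly blocked by the wrist, so I'll go on by force, inserting in small steps.

jog_arm(commands=[[-1,0.5,0.05,0,0],[-1,0.5,0.05,0,0],[-1,0.5,0,0,0],[-1,0,0,0,0]])

```text
clock: 12.2
tool_pos: [0.471, -0.0161, 0.1016]
ee_rot: [-0.0, 0.969, -0.247, 0.0]
force: [-1.0, -0.4, -3.5]
finger_gap: 0.179
gripper_force: 59.9
```

jog_arm(commands=[[-1,0.4,0,0,0],[-1,0.4,0,0,0],[-1,0,0,0,0]])

```text
clock: 12.5
tool_pos: [0.4845, -0.0238, 0.1016]
ee_rot: [0.0, 0.969, -0.247, 0.0]
force: [0.8, 0.1, -3.5]
finger_gap: 0.179
gripper_force: 59.9
```

jog_arm(commands=[[-1,0.35,0,0,0],[-1,0.35,0,0,0],[-1,0,0,0,0]])

```text
clock: 12.8
tool_pos: [0.4966, -0.0304, 0.1016]
ee_rot: [-0.0, 0.969, -0.246, 0.0]
force: [0.2, 0.2, -4.3]
finger_gap: 0.172
gripper_force: 59.9
```

jog_arm(commands=[[-1,0.15,0,0,0],[-1,0,0,0,0]])

```text
clock: 13.0
tool_pos: [0.4985, -0.0317, 0.1016]
ee_rot: [0.0, 0.969, -0.246, 0.0]
force: [0.5, 0.5, -4.0]
finger_gap: 0.182
gripper_force: 59.9
```

jog_arm(commands=[[-1,0.1,0,0,0],[-1,0.1,0,0,0],[-1,0,0,0,0]])

```text
clock: 13.3
tool_pos: [0.5021, -0.0335, 0.1016]
ee_rot: [-0.0, 0.969, -0.246, 0.0]
force: [0.3, -0.6, -4.3]
finger_gap: 0.178
gripper_force: 59.9
```

jog_arm(commands=[[-1,0,0,0.2,0],[-1,0,0,0.1,0],[-1,0,0,0,0]])

```text
clock: 13.6
tool_pos: [0.5014, -0.0335, 0.095]
ee_rot: [0.0, 0.969, -0.246, -0.0]
force: [-0.1, -0.7, -4.3]
finger_gap: 0.177
gripper_force: 59.9
```

jog_arm(commands=[[-1,0,0,0.08,0],[-1,0,0,0,0]])

```text
clock: 13.8
tool_pos: [0.5017, -0.0335, 0.0938]
ee_rot: [0.0, 0.969, -0.246, -0.0]
force: [-0.4, 0.4, -3.0]
finger_gap: 0.178
gripper_force: 59.9
```

jog_arm(commands=[[-1,0,0,0.06,0],[-1,0,0,0,0]])

```text
clock: 14.0
tool_pos: [0.5018, -0.0335, 0.0926]
ee_rot: [0.0, 0.969, -0.246, -0.0]
force: [0.0, 1.1, -4.0]
finger_gap: 0.177
gripper_force: 59.9
```

jog_arm(commands=[[-1,0,0,0.06,0],[-1,0,0,0,0]])

```text
clock: 14.2
tool_pos: [0.502, -0.0334, 0.0917]
ee_rot: [-0.0, 0.969, -0.246, 0.0]
force: [-0.0, -0.0, -3.2]
finger_gap: 0.178
gripper_force: 59.9
```

jog_arm(commands=[[-1,0,0,0.06,0],[-1,0,0,0,0]])

```text
clock: 14.4
tool_pos: [0.502, -0.0334, 0.0915]
ee_rot: [-0.0, 0.969, -0.246, 0.0]
force: [-6.0, 1.8, 8.4]
finger_gap: 0.178
gripper_force: 60.0
```

Contact at underside height about 78 mm, as expected. Releasing, then backing straight out.

jog_arm(commands=[[-0.3,0,0,0,0],[-0.3,0,0,0,0],[-0.3,0,0,0,0],[-0.3,0,0,0,0],[-0.3,-1,0,0,0],[-0.3,-1,0,0,0],[-0.3,0,0,-1,0],[-0.3,0,0,-1,0],[-0.3,0,0,-1,0],[-0.3,0,0,-1,0]])

```text
clock: 15.4
tool_pos: [0.4667, -0.0144, 0.1712]
ee_rot: [0.0, 0.969, -0.246, 0.0]
force: [-0.4, 0.6, 0.1]
finger_gap: 0.352
gripper_force: 0.0
```

jog_arm(commands=[[-1,0,0,-1,0],[-1,0,0,-1,0],[-1,0,0,-1,0],[-1,-0.2,-1,-1,0],[-1,-0.2,-1,-1,0],[-1,0,-1,-1,0],[-1,0,-1,-1,0],[-1,0,-1,-1,0],[-1,0,-1,0,0],[-1,0,-1,0,0],[-1,0,-1,0,0],[-1,0,-1,0,0]])

```text
clock: 16.6
tool_pos: [0.546, 0.1487, 0.3294]
ee_rot: [0.001, 0.969, -0.246, -0.001]
force: [1.0, 0.8, -0.1]
finger_gap: 0.002
gripper_force: 0.0
```

```bash
python3 - <<'E'
from h import *
a=robot.get_image("top");b=robot.get_image("side")
t=robot.get_obs();print(t["clock"],t["tool_pos"])
A=cv2.resize(a[130:210,255:355],(500,400),interpolation=cv2.INTER_CUBIC)[:,:400]
B=cv2.resize(b[140:220,205:285],(400,400),interpolation=cv2.INTER_CUBIC)
cv2.imwrite("pics/g5.png",np.hstack([A,B])[:,:,::-1])
E
```

```text
16.7 [0.54656876 0.14969332 0.32875707]
```

View pics/g5.png

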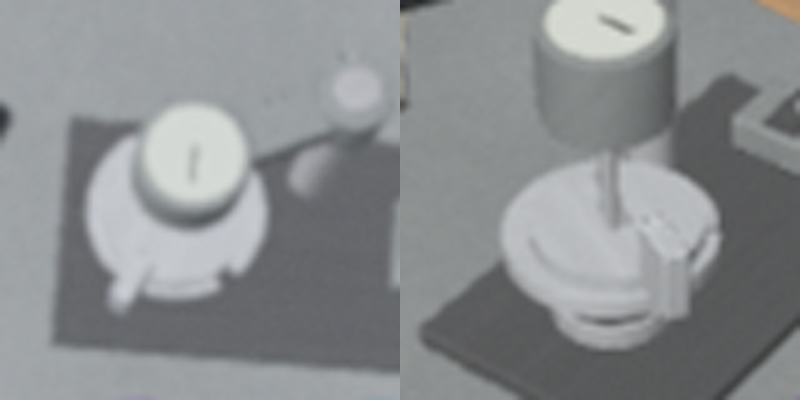

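The weight lies flat on the base weight with the stem in its slot. The handle top is at top (281,187) and side (258.6,187), and the base slot still points front-right at (300,185). Checking the offset from the stem.

```bash
python3 - <<'E'
from h import *
np.set_printoptions(precision=4,suppress=True)
P,e=tri((281,187),(258.6,187));print(P,e)
d=np.array([np.cos(-.497),np.sin(-.497)])
for n,uv,h in(("top",(281,187),(293.9,160.6)),("side",(258.6,187),None)):
    Q=plane(n,uv,.126);print(n,Q,"handle->stem along, lateral",(np.array([.575,-.073])-Q[:2])@d,(np.array([.575,-.073])-Q[:2])@[-d[1],d[0]])
g=cv2.cvtColor(cv2.imread("pics/g5.png"),cv2.COLOR_BGR2GRAY)
# arc of disc front on base weight rim; base weight bounding
m=(g[:,:400]>190).astype(np.uint8);c=max(cv2.findContours(m,0,2)[0],key=cv2.contourArea);print(cv2.boundingRect(c))
h=cv2.convexHull(c)[:,0]/5.+[255,130]
print("expected base rim px",proj("top",[[.575,-.138,.078],[.575,-.008,.078],[.51,-.073,.078],[.575-.052,-.073,.09]]))
print("pred handle top centre off0/5/10:",[proj("top",np.r_[np.array([.575,-.075])-(.064+o)*d,.126])[0] for o in(0,.005,.01)])
print("side:",[proj("side",np.r_[np.array([.575,-.073])-(.064+o)*d,.126])[0] for o in(0,.005,.01)])
E
```

```text
[ 0.5079 -0.0406  0.1268] 0.0028788315458791523
top [ 0.5067 -0.0412  0.126 ] handle->stem along, lateral 0.07513988942231271 0.004623129546032645
side [ 0.5099 -0.041   0.126 ] handle->stem along, lateral 0.0725211596064585 0.002887380996506492
(92, 143, 170, 156)
expected base rim px [[307.2292 172.9893]
 [271.9797 171.2216]
 [288.9639 189.3412]
 [289.3474 185.1632]]
pred handle top centre off0/5/10: [array([282.0513, 183.7394]), array([281.3294, 184.9157]), array([280.6067, 186.0934])]
side: [array([256.3311, 185.5308]), array([257.1198, 186.5701]), array([257.9124, 187.6146])]
```

The weight is 7–10 mm short of home, so I'll push the handle's outer face with closed fingers.

jog_arm(commands=[[-1,0.03,1,0,0],[-1,0.03,1,0,0],[-1,0.03,1,0,0],[-1,0.03,1,0,0],[-1,0.03,1,0,0],[-1,0.03,1,0,0],[-1,0.03,1,0,0],[-1,0.03,1,0,0],[-1,0.03,1,0,0],[-1,0.03,0.1,0,0]])

```text
clock: 17.7
tool_pos: [0.4628, -0.0173, 0.3307]
ee_rot: [-0.0, 0.969, -0.247, 0.0]
force: [0.2, -0.4, 0.1]
finger_gap: 0.004
gripper_force: 0.0
```

jog_arm(commands=[[-1,0,0,1,0],[-1,0,0,1,0],[-1,0,0,1,0],[-1,0,0,1,0],[-1,0,0,1,0],[-1,0,0,1,0],[-1,0,0,1,0],[-1,0,0,1,0],[-1,0,0,1,0],[-1,0,0,1,0],[-1,0,0,1,0],[-1,0,0,0.7,0]])

```text
clock: 18.9
tool_pos: [0.4635, -0.0155, 0.095]
ee_rot: [0.0, 0.969, -0.246, -0.001]
force: [0.3, 0.3, -0.4]
finger_gap: 0.004
gripper_force: 0.0
```

jog_arm(commands=[[-1,0.3,0,0,0],[-1,0.3,0,0,0],[-1,0.2,0,0,0],[-1,0,0,0,0]])

```text
clock: 19.3
tool_pos: [0.4793, -0.023, 0.0971]
ee_rot: [-0.0, 0.969, -0.247, 0.001]
force: [0.7, 0.8, -0.2]
finger_gap: 0.002
gripper_force: 0.0
```

jog_arm(commands=[[-1,0.15,0,0,0],[-1,0.15,0,0,0],[-1,0,0,0,0]])

```text
clock: 19.6
tool_pos: [0.4837, -0.0258, 0.0966]
ee_rot: [-0.0, 0.969, -0.246, 0.0]
force: [0.2, 0.7, -0.2]
finger_gap: 0.002
gripper_force: 0.0
```

jog_arm(commands=[[-1,0.1,0,0,0],[-1,0.1,0,0,0],[-1,0,0,0,0]])

```text
clock: 19.9
tool_pos: [0.4868, -0.0277, 0.0963]
ee_rot: [0.0, 0.969, -0.246, -0.0]
force: [0.2, -0.3, 0.5]
finger_gap: 0.005
gripper_force: 0.1
```

jog_arm(commands=[[-1,0.1,0,0,0],[-1,0.1,0,0,0],[-1,0,0,0,0]])

```text
clock: 20.2
tool_pos: [0.4903, -0.0296, 0.0963]
ee_rot: [0.0, 0.969, -0.246, -0.0]
force: [-2.7, 0.2, 1.5]
finger_gap: 0.004
gripper_force: 1.2
```

jog_arm(commands=[[-1,0.1,0,0,0],[-1,0.05,0,0,0],[-1,0,0,0,0]])

```text
clock: 20.5
tool_pos: [0.4931, -0.031, 0.0963]
ee_rot: [0.0, 0.969, -0.246, 0.0]
force: [-2.4, 0.3, 0.1]
finger_gap: 0.004
gripper_force: 0.9
```

jog_arm(commands=[[-1,0.1,0,0,0],[-1,0,0,0,0]])

```text
clock: 20.7
tool_pos: [0.4948, -0.032, 0.0963]
ee_rot: [0.0, 0.969, -0.246, -0.0]
force: [-3.2, 1.4, -0.2]
finger_gap: 0.006
gripper_force: 1.3
```

jog_arm(commands=[[-1,-1,0,0,0],[-1,-1,0,0,0],[-1,0,0,-1,0],[-1,0,0,-1,0],[-1,0,0,-1,0],[-1,0,0,-1,0],[-1,0,0,-1,0],[-1,0,0,-1,0],[-1,0,-1,-1,0],[-1,0,-1,-1,0],[-1,0,-1,-1,0],[-1,0,-1,-1,0]])

```text
clock: 21.9
tool_pos: [0.4987, 0.0582, 0.2977]
ee_rot: [-0.0, 0.969, -0.246, 0.001]
force: [0.1, 0.1, -0.4]
finger_gap: 0.002
gripper_force: 0.0
```

jog_arm(commands=[[-1,0,-1,-1,0],[-1,0,-1,-1,0],[-1,0,-1,0,0],[-1,0,-1,0,0],[-1,0,-1,0,0]])

```text
clock: 22.4
tool_pos: [0.546, 0.1464, 0.3356]
ee_rot: [0.0, 0.969, -0.246, -0.0]
force: [0.3, 0.7, -0.5]
finger_gap: 0.003
gripper_force: 0.0
```

```bash
python3 - <<'E'
from h import *
a=robot.get_image("top");b=robot.get_image("side")
t=robot.get_obs();print(t["clock"],t["tool_pos"])
A=cv2.resize(a[130:210,255:355],(500,400),interpolation=cv2.INTER_CUBIC)[:,:400]
B=cv2.resize(b[140:220,205:285],(400,400),interpolation=cv2.INTER_CUBIC)
cv2.imwrite("pics/g6.png",np.hstack([A,B])[:,:,::-1])
E
```

```text
22.5 [0.54641773 0.14732731 0.33454746]
```

View pics/g6.png

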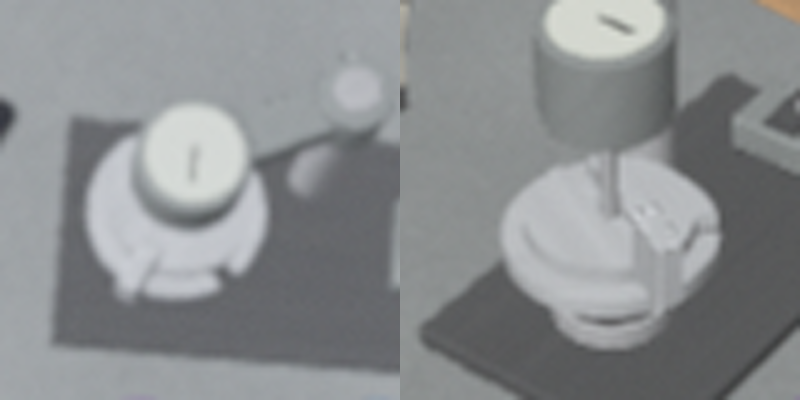

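The handle is now at top (282,184) and side (257,185), matching the fully home prediction, and the base weight rim hasn't moved. Now the lever: turn the gripper so its body clears the column, then go in front of the ball at about (0.531,-0.270).

jog_arm(commands=[[-1,0,0,0,1],[-1,0,0,0,1],[-1,0,0,0,1],[-1,0,0,0,1],[-1,0,0,0,1],[-1,0,0,0,1],[-1,0,0,0,1],[-1,0,0,0,1],[-1,0,0,0,1],[-1,0,0,0,1],[-1,0,0,0,0.74],[-1,0,0,0,0]])

```text
clock: 23.7
tool_pos: [0.5455, 0.1453, 0.3357]
ee_rot: [-0.001, -0.706, 0.708, 0.0]
force: [-0.8, -0.1, -0.9]
finger_gap: 0.001
gripper_force: 0.0
```

jog_arm(commands=[[-1,1,0.2,0,0],[-1,1,0.2,0,0],[-1,1,0.2,0,0],[-1,1,0.2,0,0],[-1,1,0.2,0,0],[-1,1,0.2,0,0],[-1,1,0.2,0,0],[-1,1,0.2,0,0],[-1,1,0.2,0,0],[-1,1,0.2,0,0],[-1,1,0.2,0,0],[-1,1,0.2,0,0]])

```text
clock: 24.9
tool_pos: [0.4962, -0.0966, 0.3367]
ee_rot: [0.0, -0.707, 0.708, -0.0]
force: [0.0, 0.2, 1.0]
finger_gap: 0.007
gripper_force: 0.0
```

jog_arm(commands=[[-1,1,0.2,0,0],[-1,1,0.2,0,0],[-1,1,0.2,0,0],[-1,1,0.2,0,0],[-1,1,0.2,0,0],[-1,1,0.2,0,0],[-1,1,0.2,0,0],[-1,1,0.2,0,0],[-1,0.8,0.2,0,0],[-1,0,0,0,0]])

```text
clock: 25.9
tool_pos: [0.4595, -0.2728, 0.3364]
ee_rot: [-0.0, -0.706, 0.708, -0.0]
force: [-0.2, 0.4, -0.4]
finger_gap: 0.006
gripper_force: 0.0
```

jog_arm(commands=[[-1,0,0,1,0],[-1,0,0,1,0],[-1,0,0,1,0],[-1,0,0,1,0],[-1,0,0,1,0],[-1,0,0,1,0],[-1,0,0,1,0],[-1,0,0,1,0],[-1,0,0,1,0],[-1,0,0,1,0],[-1,0,0,1,0],[-1,0,0,0.45,0]])

```text
clock: 27.1
tool_pos: [0.4597, -0.2704, 0.106]
ee_rot: [-0.0, -0.707, 0.708, 0.001]
force: [0.0, 0.5, 0.2]
finger_gap: 0.003
gripper_force: 0.0
```

jog_arm(commands=[[-1,0,-0.4,0,0],[-1,0,-0.4,0,0],[-1,0,-0.4,0,0],[-1,0,-0.4,0,0],[-1,0,-0.4,0,0],[-1,0,0,0,0]])

```text
clock: 27.7
tool_pos: [0.5023, -0.2706, 0.1075]
ee_rot: [0.0, -0.707, 0.707, -0.0]
force: [0.2, -0.1, -1.0]
finger_gap: 0.008
gripper_force: 0.0
```

jog_arm(commands=[[-1,0,-0.4,0,0],[-1,0,-0.4,0,0],[-1,0,-0.4,0,0],[-1,0,-0.4,0,0],[-1,0,-0.4,0,0],[-1,0,0,0,0]])

```text
clock: 28.3
tool_pos: [0.5427, -0.2706, 0.1071]
ee_rot: [0.0, -0.707, 0.707, -0.0]
force: [-0.1, -0.3, 0.0]
finger_gap: 0.004
gripper_force: 0.0
```

```bash
python3 - <<'E'
from h import *
a=robot.get_image("top");b=robot.get_image("side")
t=robot.get_obs();print(t["clock"],t["tool_pos"],t["force"],proj("side",t["tool_pos"]))
A=cv2.resize(a[130:230,290:390],(400,400),interpolation=cv2.INTER_CUBIC)
B=cv2.resize(b[115:195,255:335],(400,400),interpolation=cv2.INTER_CUBIC)
cv2.imwrite("pics/g7.png",np.hstack([A,B])[:,:,::-1])
E
```

```text
28.4 [ 0.5415292  -0.2704566   0.10699179] [-0.58554588 -0.56216171 -0.80465114] [[292.22449395 148.5156015 ]]
```

View pics/g7.png

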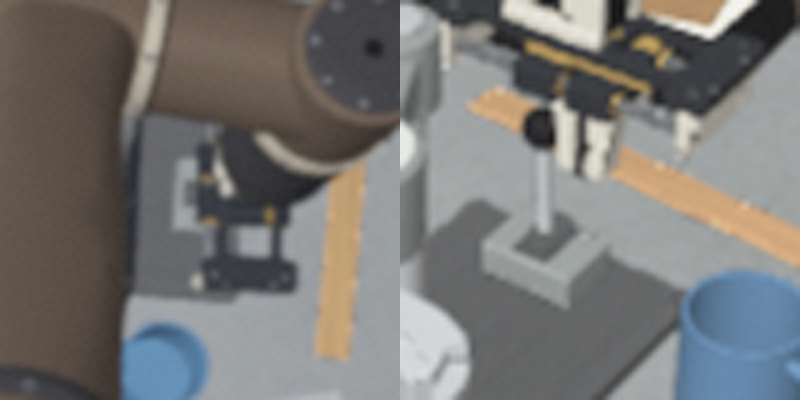

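The side view shows the lever being pushed: the ball at (283,141) is against the fingers, and the lever is about upright. Continuing.

jog_arm(commands=[[-1,0,-0.4,0,0],[-1,0,-0.4,0,0],[-1,0,-0.4,0,0],[-1,0,-0.4,0,0],[-1,0,-0.2,0,0],[-1,0,0,0,0]])

```text
clock: 29.0
tool_pos: [0.578, -0.2706, 0.1071]
ee_rot: [0.0, -0.707, 0.707, -0.0]
force: [-0.4, -0.1, 0.5]
finger_gap: 0.006
gripper_force: 0.0
```

jog_arm(commands=[[-1,0,-0.15,0,0],[-1,0,-0.1,0,0],[-1,0,0,0,0]])

```text
clock: 29.3
tool_pos: [0.5788, -0.2706, 0.1071]
ee_rot: [-0.002, -0.707, 0.708, 0.002]
force: [-10.5, 0.6, 5.4]
finger_gap: 0.009
gripper_force: 5.4
```

At the stop (10 N reaction). Backing off, rising and checking.

jog_arm(commands=[[-1,0,1,0,0],[-1,0,1,0,0],[-1,0,1,0,0],[-1,0,0,-1,0],[-1,0,0,-1,0],[-1,0,0,-1,0],[-1,0,0,-1,0],[-1,0,0,-1,0],[-1,0,0,-1,0],[-1,0,0,-1,0],[-1,1,0,-1,0],[-1,1,0,-1,0]])

```text
clock: 30.5
tool_pos: [0.5226, -0.3108, 0.2892]
ee_rot: [-0.001, 0.707, -0.707, 0.001]
force: [0.5, 0.4, 0.3]
finger_gap: 0.002
gripper_force: 0.0
```

jog_arm(commands=[[-1,1,0.5,0,0],[-1,1,0.5,0,0],[-1,1,0.5,0,0],[-1,1,0.5,0,0],[-1,1,0.5,0,0],[-1,1,0.5,0,0],[-1,1,0.5,0,0],[-1,1,0.5,0,0],[-1,1,0.5,0,0],[-1,1,0.5,0,0],[-1,0,0,0,0]])

```text
clock: 31.6
tool_pos: [0.4209, -0.5126, 0.2875]
ee_rot: [-0.0, -0.706, 0.708, -0.0]
force: [-0.1, 0.1, -0.2]
finger_gap: 0.004
gripper_force: 0.0
```

```bash
python3 - <<'E'
from h import *
a=robot.get_image("top");b=robot.get_image("side")
t=robot.get_obs();print(t["clock"],t["tool_pos"],t["force"])
A=cv2.resize(a[130:230,260:360],(400,400),interpolation=cv2.INTER_CUBIC)
B=cv2.resize(b[115:215,210:310],(400,400),interpolation=cv2.INTER_CUBIC)
cv2.imwrite("pics/g8.png",np.hstack([A,B])[:,:,::-1])
for l in(.6,.78,.9):
    x=.09*np.sin(l-.45);print(l,proj("side",[.5745+x-.006,-.2705,.038+.09*np.cos(l-.45)]))
E
```

```text
31.7 [ 0.42177535 -0.51087221  0.28752379] [-0.03132395 -0.45493852  0.16443059]
0.6 [[281.62840427 139.07138767]]
0.78 [[277.44645108 138.43529017]]
0.9 [[274.80759586 138.46265098]]
```

View pics/g8.png

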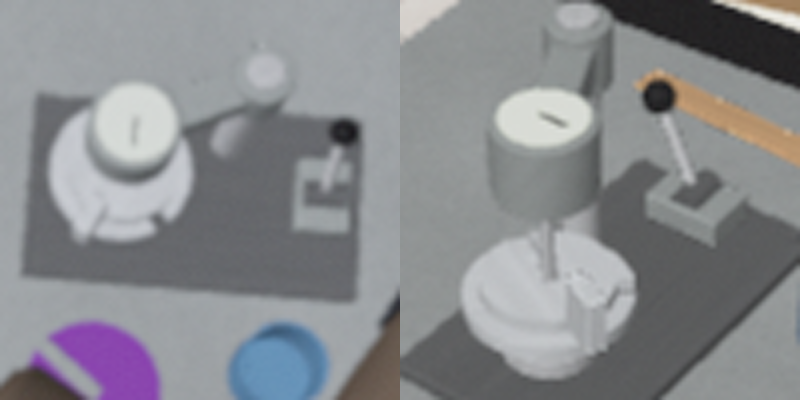

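The ball is at side (274.7,139), which matches lever ≈0.9 (predicted 274.8,138.5). The weights are flat, home and lowered, and the robot is clear.

```bash
python3 -c "
from station import robot
print(robot.hand_in())"
```

```text
the job is handed in; nothing more can be done
None
```

I handed the job in at about 32 s, but the judge's verdict wasn't shown: by my last pictures, the big weight lies flat and home on the base weight with the slots about 110° apart, the lever is back at its stop, and the arm is clear.

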